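# Set a glued block to dry on battens under a plane

## Task

Set the glued block up to dry on the glue-up board: lay the short batten flat along the short ruled line next to the stop strip and the long batten flat along the long line, each centred on its line. Then lay the glued block flat across both battens, its length at right angles to them and centred over the middle of the board, and stand the block plane on its sole on top of the block, centred and pointing along it, as a weight. Leave the small reddish block, the dark block and the sanding block where they are.

Things in the scene. Friction and masses are not known exactly. Their poses are not given: they have to be found in the camera images.
- glue_board: fixed white-faced glue-up board, 200 (x) x 190 (y) x 12 mm, any yaw; a dark wooden stop strip (15 wide, 18 high above the white face, centred at x = +91.5 mm) along its +x end. Thin black ruled lines parallel to the strip, centred on y = 0: short line (140 long) at x = +35 mm, next to the strip; long line (176) at x = -35 mm. Origin: centre of the underside; z up, white face at z = +12 mm
- short_batten: flat strip of yellowish wood, 30 (x) x 130 (y) x 9 mm high, the thinner, wider and shorter of the two battens. Origin: centre of the underside; y along its length; z up
- long_batten: flat strip of pale wood, 25 (x) x 160 (y) x 11 mm high. Origin: centre of the underside; y along its length; z up
- glued_block: plain red-brown wooden block, 50 (x) x 110 (y) x 28 mm high. Origin: centre of the underside; y along its length; z up
- block_plane: block plane (hand tool), black and steel, on its flat sole, 52 (x) x 165 (y) x 57 mm high, about 0.72 kg. Grip it at mid-length across the straight side cheeks (52 mm apart outside, up to 34 mm high). Round knob 37 mm high at y = -55 mm; lever cap 57 mm high, 36 wide, from y = -4 to 64 mm. Origin: centre of the underside of the sole; y along its length; z up
- small_block: bystander: small reddish wooden block, 34 (x) x 62 (y) x 30 mm high, loose among the parts; leave it alone. Origin: centre of the underside
- dark_block: bystander: small dark brown wooden block, 42 (x) x 62 (y) x 25 mm high, loose near the table's front right; leave it alone. Origin: centre of the underside
- sanding_block: bystander: sanding block with a brownish body, 51 (x) x 78 (y) x 30 mm high, loose on the table behind the parts; leave it alone. Origin: centre of the underside

How it is judged:
At the end, for the whole second after the job is handed in: Short batten on the short line, long on the long: within 12 mm across, 15 along, 8 deg. Block level across both, within 13 mm across the lines, 15 along, of the board's middle, 9.5 deg of square. Plane on its sole on the block, within 13 mm across it, 15 along, 11 deg. All released, at rest (x of short_batten in the frame of glue_board between 0.023 and 0.047 m and y of short_batten in the frame of glue_board between -0.015 and 0.015 m and z of short_batten in the frame of glue_board between 0.009 and 0.015 m and angle between the y axis of each of short_batten, long_batten and the y axis of glue_board, either way round below 0.14 rad and x of long_batten in the frame of glue_board between -0.047 and -0.023 m and y of long_batten in the frame of glue_board between -0.015 and 0.015 m and z of long_batten in the frame of glue_board between 0.009 and 0.015 m and x of glued_block in the frame of glue_board between -0.013 and 0.013 m and y of glued_block in the frame of glue_board between -0.015 and 0.015 m and z of glued_block in the frame of glue_board between 0.018 and 0.026 m and angle between the y axis of glued_block and the x axis of glue_board, either way round below 0.17 rad and angle between glued_block's own z axis and vertical below 0.08 rad and x of block_plane in the frame of glued_block between -0.013 and 0.013 m and y of block_plane in the frame of glued_block between -0.015 and 0.015 m and z of block_plane in the frame of glued_block between 0.024 and 0.032 m and angle between the y axis of block_plane and the y axis of glued_block, either way round below 0.2 rad and angle between block_plane's own z axis and vertical below 0.1 rad and linear speed of each of short_batten, long_batten, glued_block, block_plane below 0.01 m/s and angular speed of each of short_batten, long_batten, glued_block, block_plane below 0.1 rad/s); the robot touches nothing.
It fails at once if a bystander (small reddish block, dark block, sanding block) is moved more than 30 mm (distance of any of small_block, dark_block, sanding_block from where it was at the start of the episode above 0.03 m).
It also fails if it takes over 120 s, if anything falls off the work surface, if the arm or the gripper's body presses on something with over 40 N, if the wrist force passes 120 N, or if a joint passes its speed limit or range.

## Robot

A 6-joint arm with a two-finger parallel gripper is mounted at the origin on a cart in front of the work surface, level with it; the furniture and walls round the work are solid. World frame = base frame: x ahead of the robot, y to its left, z up, the work surface at z = 0. Lengths are in m, angles in rad, forces in N, time in s.
With the tool pointing down it reaches from about 0.35 to 0.85 m from the base axis. Payload 8.1 kg.
Tool frame: the origin (TCP) lies at the very end of the fingers, on their centre line; the grasp point (between the pads) lies 19 mm behind it; z points along the fingers, y is the line along which they close (so a half turn about z gives the same grasp; the last joint's range is limited). The gripper opens to 93 mm and grips with 3 to 60 N. Pads are 15 mm wide; open, the fingers measure 128 mm over their backs; the gripper's body (75 mm by 188 mm) begins 65 mm behind the grasp point.
Start: joints at [-1.312, 0.13, 1.488, -0, 1.523, -0.085], TCP at [0.202, -0.565, 0.219] pointing down, gripper open.
Joint ranges: [-2.96, 2.96], [-0.89, 2.26], [0.02, 2.5], [-1.34, 4.48], [0, 2.73], [-2.66, 2.66]. Speed limits (rad/s): [2.39, 2.39, 2.79, 3.14, 3.14, 3.14].

## Interface

Orientations are given as a unit quaternion [w, x, y, z].
In Python, from station import robot gives the robot as it stands.
- The arm moves only by the tool arm_command, never from a script. Its argument "series" is a list that holds one entry, the list of rows, each a list of 6 numbers: the shift along the tool's x, y, z in cm, then the turn, a rotation vector about the tool's x, y, z in rad. In form: [[[tx, ty, tz, ax, ay, az], ...]]. A call has 1 to 20 rows; each row shifts and turns the commanded pose from where the row before left it, along the tool's axes as they then stand; what a row does not reach is not made up. A row lasts 1/10 s, in which the tool goes at most 50 mm and 8.59 degrees, less where a joint would pass 70% of its speed; a pose out of reach is approached as far as the arm can. A call with a gripper value outside its range is refused whole. "jaw" is the opening, from 0 (shut) to 1 (fully open), set as the call begins (left out, the last holds). The fingers move at their own pace and stop on an object; the grip force is fixed at half the most. Time passes only in rows, so rows that do not move let the fingers close. It gives the time, the measured TCP pose, the force, the opening and the grip force at its end, in the units of the state.
- robot.state(): the state, without advancing time (a new reading comes with each control period).
- robot.get_image(name): name is "scene" or "top"; returns a dict with "image" (400x640x3 uint8, blue, green, red), "range_z" (400x640 float32, m along the optical axis (not along the pixel's ray), 0 where there is no reading), "intrinsics" (3x3 intrinsics, pixels), "dist" ([k1, k2, p1, p2, k3] as OpenCV has them; the pictures are not rectified), "R" (3x3) and "t" (3): a world point X has camera coordinates R X + t. Camera axes: x right, y down, z forward; pixel columns grow to the right and rows downward; lengths in m; the calibration is good to about 2 mm. A picture is of the moment at which its call begins.
- robot.close_job(): hands the job in; it is judged then, once.
The state is a dict: "t": time; "joint_pos": joint angles; "qvel": joint speeds; "tau": joint torques, N m; "position": TCP position; "orientation": TCP orientation; "wrist_force": force on the tool from outside, world axes, zero at the start; "wrist_torque": the same for the moment, N m; "opening": opening from 0.0 (shut) to 1.0 (fully open); "gripper_force": force on a finger pad.
Only numpy, scipy, OpenCV 4.12 (cv2) and the standard library are available. Lean on these libraries where they do the work, as an engineer would, in place of code of your own. Each camera call takes 0.05 s, during which the arm holds its last target. There are 200 camera calls.

## Working session

There is one attempt and no reset: what is moved stays moved. The work goes in short steps, Python scripts to look and compute and a tool call to move; the robot and the scene stay as the last step left them, time stands still between calls to the robot, and variables do not carry over. Pictures are saved under pics/ and viewed, at most 14 in all, crops included, and the job is handed in when it is done.

Besides the shell and the picture viewer there is one more tool, called after "Emit:" as name([rows], argument=value, ...), one row to a line, values as JSON. arm_command: Moves the arm, as the interface text tells. Its arguments: {"type":"object","properties":{"series":{"type":"array","items":{"type":"array","items":{"type":"array","items":{"type":"number"}}}},"jaw":{"type":"number"}},"required":["series"]}

```bash
ls; mkdir -p pics
python3 - <<'E'
from station import robot
import cv2,numpy as np
for n in("top","scene"):
    d=robot.get_image(n); cv2.imwrite(f"pics/{n}0.png",d["image"]); np.savez(f"{n}0.npz",**d)
    print(n,d["intrinsics"],d["dist"],d["R"],d["t"])
print(robot.state())
E
```

```text
pics
top [[452.02403003   0.         316.84253139]
 [  0.         452.02403003 198.03858144]
 [  0.           0.           1.        ]] [-0.01803097  0.          0.          0.          0.        ] [[-0.00713067 -0.99996182 -0.00505017]
 [-0.99451522  0.00761866 -0.10431412]
 [ 0.10434861  0.00427864 -0.99453158]] [-0.01748692  0.52206763  1.57419128]
scene [[420.75748381   0.         315.10250365]
 [  0.         420.75748381 202.2913189 ]
 [  0.           0.           1.        ]] [-0.05902867  0.          0.          0.          0.        ] [[-0.54444569 -0.83851314  0.02178532]
 [-0.34480412  0.20005364 -0.91710886]
 [ 0.7646496  -0.50682763 -0.39804113]] [0.26065784 0.21393296 0.90958639]
{'t': 0.1, 'joint_pos': array([-1.31239032e+00,  1.31105181e-01,  1.48917818e+00, -4.45962863e-06,
        1.52301672e+00, -8.54303607e-02]), 'qvel': array([ 0.0005282 , -0.00165378, -0.00177862, -0.00184798, -0.00142094,
       -0.00017203]), 'tau': array([ 1.59569096e-03, -5.61347151e+01, -4.93091798e+01,  7.70515529e-02,
        2.92655913e-02, -5.73272791e-05]), 'position': array([ 0.20212811, -0.5643694 ,  0.21767641]), 'orientation': array([-8.50330330e-04,  9.85258054e-01,  1.71072613e-01, -7.59626733e-05]), 'wrist_force': array([-0.7914611 , -0.49752302,  0.30118481]), 'wrist_torque': array([-0.02691486, -0.01316533,  0.01290864]), 'gripper_force': 0.0, 'opening': 0.9967304059077368}
```

View pics/top0.png

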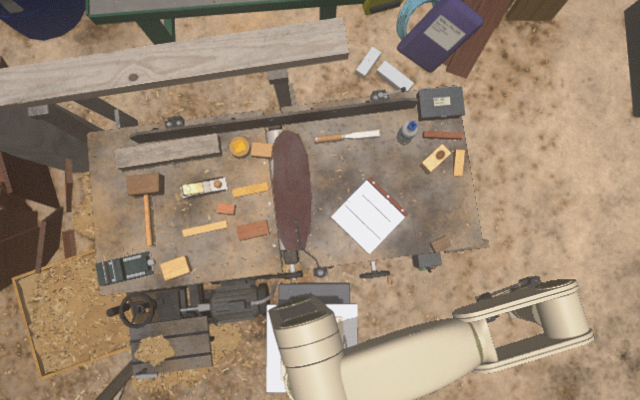

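View pics/scene0.png

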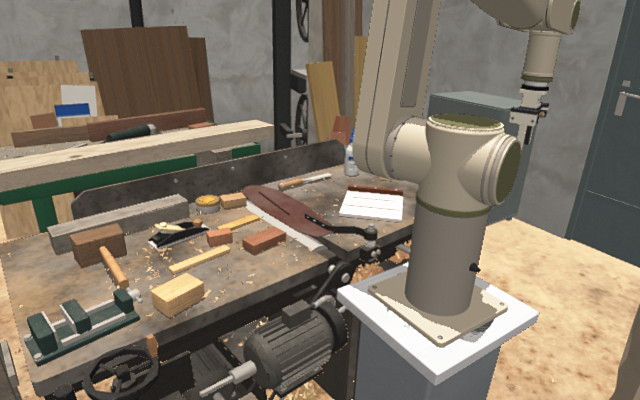

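The top view shows the board at about (368,215) and the parts around (185–270, 180–240): the plane at (205,187), battens at (251,189) and (205,229), the red-brown block at (253,230) and the small block at (227,209). I'll enlarge this and check heights.

```bash
cat > h.py <<'E'
import cv2,numpy as np
def und(d,uv):
    p=cv2.undistortPoints(np.array(uv,float).reshape(-1,1,2),d["intrinsics"],d["dist"])[:,0]
    return np.c_[p,np.ones(len(p))]
def plane(d,uv,z):           # pixel rays onto world height z
    r=und(d,uv)@d["R"]; c=-d["R"].T@d["t"]
    return c+r*((z-c[2])/r[:,2])[:,None]
def cloud(d):                # world point of each pixel from range_z
    v,u=np.mgrid[:400,:640]
    r=und(d,np.c_[u.ravel(),v.ravel()])*d["range_z"].reshape(-1,1)
    return ((r-d["t"])@d["R"]).reshape(400,640,3)
def proj(d,X):
    return cv2.projectPoints(np.array(X,float).reshape(-1,1,3),cv2.Rodrigues(d["R"])[0],d["t"],d["intrinsics"],d["dist"])[0][:,0]
E
python3 - <<'E'
from h import *
d=dict(np.load("top0.npz"));P=cloud(d)
for n,(u,v) in dict(table=(220,255),board=(368,215),plane=(205,187),b1=(251,189),b2=(205,229),gb=(253,230),sm=(227,209),q=(262,150),q2=(147,184),dark=(438,244),saw=(293,190),saw2=(300,240),chisel=(350,135),bench=(170,150),strip=(387,196)).items(): print(n,P[v,u].round(3))
c=d["image"][120:270,170:290];cv2.imwrite("pics/c1.png",cv2.resize(c,None,fx=5,fy=4.0*1.0,interpolation=3)[:600])
c=d["image"][160:280,320:470];cv2.imwrite("pics/c2.png",cv2.resize(c,None,fx=5,fy=5,interpolation=3))
s=dict(np.load("scene0.npz"))
c=s["image"][180:320,130:300];cv2.imwrite("pics/c3.png",cv2.resize(c,None,fx=4.2,fy=4.2,interpolation=3))
E
```

```text
table [ 0.323  0.327 -0.007]
board [ 0.461 -0.203  0.016]
plane [0.566 0.38  0.014]
b1 [0.559 0.215 0.007]
b2 [0.416 0.378 0.012]
gb [0.411 0.205 0.025]
sm [0.485 0.296 0.031]
q [0.696 0.174 0.031]
q2 [0.573 0.573 0.057]
dark [ 0.357 -0.446  0.024]
saw [0.551 0.063 0.027]
saw2 [0.374 0.039 0.032]
chisel [ 0.752 -0.143  0.016]
bench [0.694 0.496 0.055]
strip [ 0.527 -0.27   0.028]
```

View pics/c1.png

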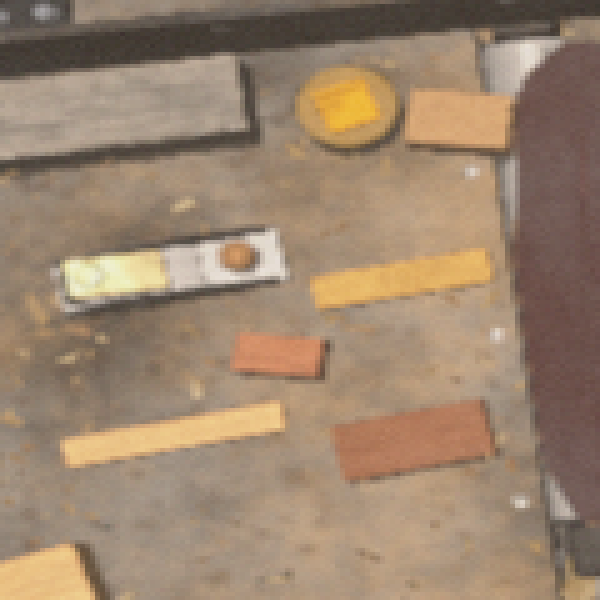

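View pics/c2.png

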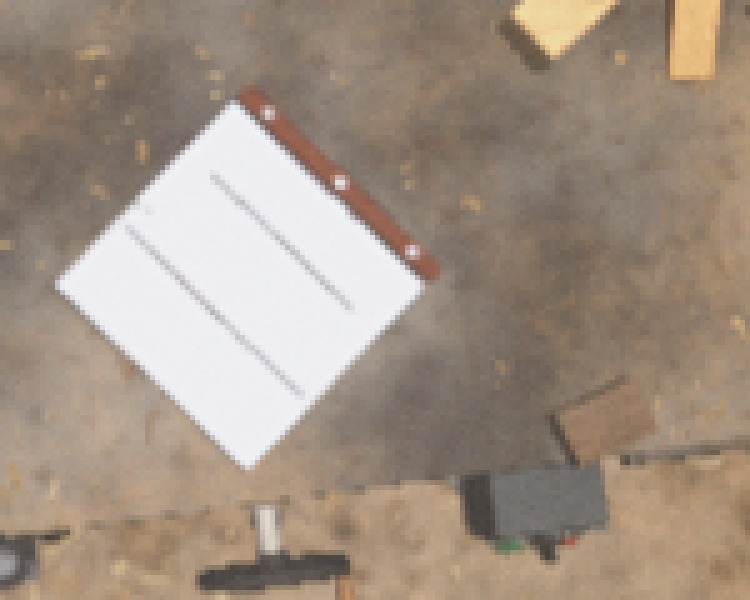

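View pics/c3.png

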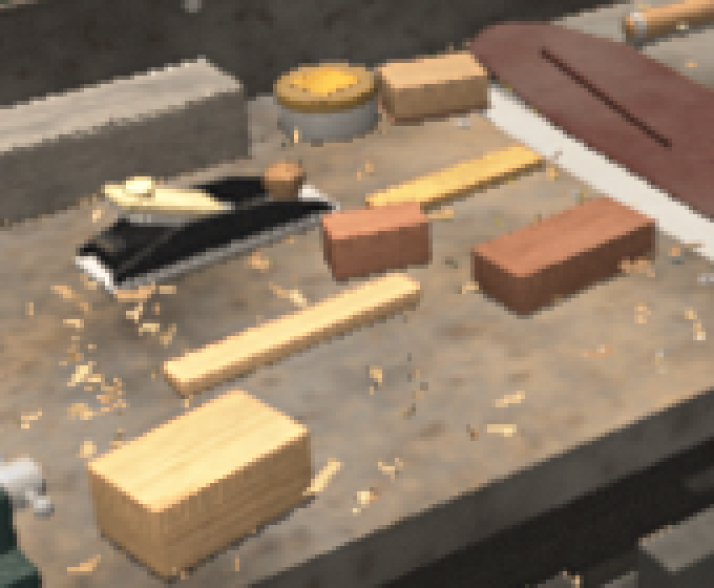

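Crops: short batten (yellow) is at c1 (400,278) and the long batten at (172,434). The plane's knob (brown) is at (238,255), toward −y. The board's strip is on the upper right, with both ruled lines visible. Next, mask and measure.

```bash
cat > m.py <<'E'
from h import *
def blob(d,win,cond,z,show=""):
    u0,v0,u1,v1=win; im=d["image"][v0:v1,u0:u1]
    f=4; big=cv2.resize(im,None,fx=f,fy=f,interpolation=cv2.INTER_CUBIC)
    hsv=cv2.cvtColor(big,cv2.COLOR_BGR2HSV).astype(int)
    m=cond(hsv).astype(np.uint8)
    cs,_=cv2.findContours(m,cv2.RETR_EXTERNAL,cv2.CHAIN_APPROX_NONE)
    c=max(cs,key=cv2.contourArea)[:,0].astype(float)
    uv=(c+.5)/f-.5+[u0,v0]
    X=plane(d,uv,z)[:,:2]
    M=(X*1000).astype(np.float32)
    (cx,cy),(w,h),a=cv2.minAreaRect(M)
    b=cv2.boxPoints(((cx,cy),(w,h),a)); e=[b[1]-b[0],b[2]-b[1]]; L=max(e,key=np.linalg.norm)
    yaw=np.degrees(np.arctan2(L[1],L[0]))%180
    mo=cv2.moments(M.reshape(-1,1,2))
    print(show,"rect c",np.round([cx,cy],1),"mom c",np.round([mo["m10"]/mo["m00"],mo["m01"]/mo["m00"]],1),"size",round(min(w,h),1),round(max(w,h),1),"yaw",round(yaw,1))
    return X
E
python3 - <<'E'
from m import *
d=dict(np.load("top0.npz"))
im=cv2.cvtColor(d["image"],cv2.COLOR_BGR2HSV)
for n,(u,v) in dict(b1=(251,189),b2=(205,229),gb=(253,230),sm=(227,209),table=(220,225),t2=(240,200),white=(368,230),table3=(340,180),strip=(389,196),dark=(438,244)).items(): print(n,im[v,u])
A=lambda s,lo=0,hi=19,v=0:(lambda h:(h[...,1]>s)&(h[...,0]<=hi)&(h[...,0]>=lo)&(h[...,2]>v))
blob(d,(228,180,272,200),A(120,v=120),.009,"short")
blob(d,(178,216,232,242),A(100,v=150),.011,"long")
blob(d,(232,216,274,244),A(95),.028,"glued")
blob(d,(212,200,240,218),A(95),.030,"small")
X=blob(d,(325,170,415,262),lambda h:(h[...,1]<30)&(h[...,2]>160),.012,"white")
blob(d,(355,170,415,225),lambda h:(h[...,1]>110)&(h[...,0]<15),.030,"strip")
for z in (.034,.0):blob(d,(176,174,232,202),lambda h:(h[...,2]<70)|((h[...,1]<35)&(h[...,2]>140)),z,"plane")
E
```

```text
b1 [ 18 145 222]
b2 [ 19 106 236]
gb [ 10 122 182]
sm [ 11 129 208]
table [ 19 108 236]
t2 [ 13  59 161]
white [120   3 241]
table3 [ 12  59 121]
strip [  5  61 184]
dark [ 14  85 156]
short rect c [557.2 218.7] mom c [557.5 218.2] size 30.9 129.8 yaw 101.6
long rect c [419.6 379.8] mom c [419.2 379.1] size 28.3 162.2 yaw 101.7
glued rect c [412.  207.6] mom c [411.8 207.1] size 53.2 114.9 yaw 102.7
small rect c [487.5 302.6] mom c [487.6 302.7] size 38.1 66.3 yaw 83.7
white rect c [ 455.6 -201.6] mom c [ 455.8 -201.4] size 187.9 195.1 yaw 45.1
strip rect c [ 551.2 -246. ] mom c [ 551.3 -245.6] size 10.9 57.4 yaw 46.0
plane rect c [570.  340.9] mom c [569.1 342.9] size 46.0 83.0 yaw 100.5
plane rect c [574.6 348.8] mom c [573.7 350.8] size 47.0 84.8 yaw 100.5
```

```bash
cat > go.py <<'E'
# usage: go.py yaw_deg x y z (mm) ... : turn about tool z, then shifts (cm, turned tool axes) from the present pose
import sys,numpy as np
from station import robot
from scipy.spatial.transform import Rotation as R
a=list(map(float,sys.argv[1:])); s=robot.state()
r=R.from_quat(np.roll(s["orientation"],-1)).as_matrix()
yaw=np.degrees(np.arctan2(r[1,1],r[0,1])); dy=(a[0]-yaw+90)%180-90
print("t",round(s["t"],1),"pos",(s["position"]*1000).round(1),"tool-y yaw",yaw.round(2),"zaxis",r[:,2].round(4),"open",round(s["opening"],3),"F",s["wrist_force"].round(1),"q1,q6",s["joint_pos"][[0,5]].round(2))
print("turn az",np.radians(-dy).round(4))
y=np.radians(yaw+dy); x_=np.array([-np.sin(y),np.cos(y),0]);y_=np.array([np.cos(y),np.sin(y),0])
x_=x_ if np.dot(np.cross(x_,y_),[0,0,-1])>0 else -x_
p=s["position"]*1000
for i in range(1,len(a),3):
    d=np.array(a[i:i+3])-p; print("shift cm",(np.array([d@x_,d@y_,-d[2]])/10).round(2)); p=p+d
E
python3 - <<'E'
from m import *
d=dict(np.load("top0.npz"))
# ruled lines: dark ridge inside white
im=cv2.cvtColor(d["image"],cv2.COLOR_BGR2GRAY)
k=cv2.morphologyEx(im,cv2.MORPH_BLACKHAT,np.ones((7,7),np.uint8))
white=cv2.erode(cv2.morphologyEx(((im>170)*255).astype(np.uint8),cv2.MORPH_CLOSE,np.ones((7,7),np.uint8)),np.ones((7,7),np.uint8))
m=((k>25)&(white>0)).astype(np.uint8);m[:170]=0;m[262:]=0;m[:,:325]=0;m[:,415:]=0
n,l,st,ce=cv2.connectedComponentsWithStats(m,connectivity=8)
for i in range(1,n):
    if st[i,4]<15: continue
    v,u=np.where(l==i);X=plane(d,np.c_[u,v],.012)[:,:2]*1000;w=k[v,u].astype(float)
    vx,vy,cx,cy=cv2.fitLine(X.astype(np.float32),cv2.DIST_L2,0,.01,.01).ravel()
    t=(X-[cx,cy])@[vx,vy];mid=np.array([cx,cy])+[vx*(t.max()+t.min())/2,vy*(t.max()+t.min())/2]
    print(len(u),"line yaw",np.degrees(np.arctan2(vy,vx))%180,"mid",mid.round(1),"len",np.ptp(t))
# plane: cues
px=lambda a:[[170+u/5-.4,120+v/4-.4] for u,v in a]
print(plane(d,px([(285,230),(290,277),(52,268),(60,312)]),.008)*1000)
print("knob",plane(d,px([(238,255)]),.037)*1000,"cap",plane(d,px([(64,258),(163,254),(166,290),(68,296)]),.055)*1000)
E
python3 go.py 11.6 557.3 218.4 120 557.3 218.4 3
```

```text
46 line yaw 45.438305 mid [ 487.5 -231.3] len 133.0599316917644
52 line yaw 44.94985 mid [ 438.7 -181.2] len 157.68586189237794
[[602.43324221 303.9299975    8.        ]
 [559.66081695 299.72463535   8.        ]
 [569.20808751 471.99926576   8.        ]
 [529.25814012 465.23043355   8.        ]]
knob [[575.8916769  331.00517375  37.        ]] cap [[571.72112275 449.18543889  55.        ]
 [574.68844295 379.62183397  55.        ]
 [542.93179955 376.89554346  55.        ]
 [538.19197263 445.56480344  55.        ]]
t 0.1 pos [ 202.1 -564.4  217.7] tool-y yaw -70.3 zaxis [-4.0e-04  1.6e-03 -1.0e+00] open 0.997 F [-0.8 -0.5  0.3] q1,q6 [-1.31 -0.09]
turn az -1.4294
shift cm [69.54 50.53  9.77]
shift cm [ 0.   0.  11.7]
```

Emit:
arm_command([
  [[0,0,0,0,0,-0.143],[0,0,0,0,0,-0.143],[0,0,0,0,0,-0.143],[0,0,0,0,0,-0.143],[0,0,0,0,0,-0.143],[0,0,0,0,0,-0.143],[0,0,0,0,0,-0.143],[0,0,0,0,0,-0.143],[0,0,0,0,0,-0.143],[0,0,0,0,0,-0.143],[3,2,0,0,0,0],[3,2,0,0,0,0],[3,2,0,0,0,0],[3,2,0,0,0,0],[3,2,0,0,0,0],[3,2,0,0,0,0],[3,2,0,0,0,0],[3,2,0,0,0,0],[3,2,0,0,0,0],[3,2,0,0,0,0]],
], jaw=0.65)

```text
t: 2.1
position: [0.3378, -0.2292, 0.2183]
orientation: [-0.0, 0.632, 0.775, 0.0]
wrist_force: [0.8, 0.0, 0.3]
opening: 0.65
gripper_force: 0.0
```

```bash
python3 go.py 11.6 557.3 218.4 120 557.3 218.4 3
```

```text
t 2.1 pos [ 337.8 -229.2  218.3] tool-y yaw 11.61 zaxis [-2.e-04  3.e-04 -1.e+00] open 0.65 F [0.8 0.  0.3] q1,q6 [-0.72 -0.92]
turn az 0.0002
shift cm [39.43 30.51  9.83]
shift cm [ 0.   0.  11.7]
```

Emit:
arm_command([
  [[3.3,2.5,0,0,0,0],[3.3,2.5,0,0,0,0],[3.3,2.5,0,0,0,0],[3.3,2.5,0.5,0,0,0],[3.3,2.5,1,0,0,0],[3.3,2.5,1,0,0,0],[3.3,2.5,1,0,0,0],[3.3,2.5,1,0,0,0],[3.3,2.5,1,0,0,0],[3.3,2.5,1,0,0,0],[3.3,2.5,1,0,0,0],[3.1,3.0,1.3,0,0,0],[0,0,0,0,0,0],[0,0,0,0,0,0]],
])

```text
t: 3.5
position: [0.556, 0.2171, 0.1287]
orientation: [-0.001, 0.631, 0.776, -0.002]
wrist_force: [-0.1, -0.7, 1.0]
opening: 0.654
gripper_force: 0.0
```

```bash
python3 go.py 11.6 557.3 218.4 4
```

```text
t 3.5 pos [556.  217.1 128.7] tool-y yaw 11.73 zaxis [-0.0034 -0.0013 -1.    ] open 0.654 F [-0.1 -0.7  1. ] q1,q6 [0.29 0.08]
turn az 0.0023
shift cm [ 0.1   0.16 12.47]
```

Emit:
arm_command([
  [[0.1,0.1,2.5,0,0,0],[0,0,2.5,0,0,0],[0,0,2.5,0,0,0],[0,0,2.5,0,0,0],[0,0,1.2,0,0,0],[0,0,0.8,0,0,0],[0,0,0.4,0,0,0],[0,0,0,0,0,0],[0,0,0,0,0,0]],
])

```text
t: 4.4
position: [0.5586, 0.2181, 0.0079]
orientation: [0.001, 0.632, 0.775, 0.001]
wrist_force: [-0.6, 0.1, 0.5]
opening: 0.654
gripper_force: 0.0
```

Emit:
arm_command([
  [[0,0,0,0,0,0],[0,0,0,0,0,0],[0,0,0,0,0,0],[0,0,0,0,0,0],[0,0,0,0,0,0],[0,0,0,0,0,0],[0,0,0,0,0,0],[0,0,0,0,0,0],[0,0,0,0,0,0],[0,0,0,0,0,0]],
], jaw=0)

```text
t: 5.4
position: [0.5578, 0.2179, 0.0067]
orientation: [0.0, 0.632, 0.775, 0.0]
wrist_force: [-0.7, 0.3, 0.8]
opening: 0.312
gripper_force: 30.0
```

```bash
python3 go.py -45 557 218 150 487.2 -231.4 150 487.2 -231.4 17
```

```text
t 5.4 pos [557.8 217.9   6.7] tool-y yaw 11.63 zaxis [ 1.e-04  1.e-04 -1.e+00] open 0.312 F [-0.7  0.3  0.8] q1,q6 [0.29 0.08]
turn az 0.9884
shift cm [ -0.05  -0.06 -14.33]
shift cm [-36.71  26.84  -0.  ]
shift cm [-0.   0.  13.3]
```

Emit:
arm_command([
  [[0,0,0,0,0,0],[0,0,0,0,0,0],[0,0,0,0,0,0],[0,0,0.2,0,0,0],[0,0,0.2,0,0,0],[0,0,0,0,0,0],[0,0,0,0,0,0]],
], jaw=0.45)

```text
t: 6.1
position: [0.5576, 0.2178, 0.0024]
orientation: [-0.0, 0.632, 0.775, -0.0]
wrist_force: [0.4, -0.1, -0.6]
opening: 0.449
gripper_force: 0.0
```

Emit:
arm_command([
  [[0,0,0,0,0,0],[0,0,0,0,0,0],[0,0,0,0,0,0],[0,0,0,0,0,0],[0,0,0,0,0,0],[0,0,0,0,0,0]],
], jaw=0)

```text
t: 6.7
position: [0.5578, 0.2179, 0.0027]
orientation: [0.0, 0.632, 0.775, 0.0]
wrist_force: [0.2, -0.3, 0.7]
opening: 0.32
gripper_force: 30.0
```

Emit:
arm_command([
  [[0,0,-0.5,0,0,0],[0,0,-1.5,0,0,0],[0,0,-3,0,0,0],[0,0,-3,0,0,0],[0,0,-3,0,0,0],[0,0,-3,0,0,0],[0,0,0,0,0,0.1],[0,0,0,0,0,0.1],[0,0,0,0,0,0.1],[0,0,0,0,0,0.1],[0,0,0,0,0,0.1],[0,0,0,0,0,0.1],[0,0,0,0,0,0.1],[0,0,0,0,0,0.1],[0,0,0,0,0,0.1],[0,0,0,0,0,0.09],[0,0,0,0,0,0],[0,0,0,0,0,0]],
])

```text
t: 8.5
position: [0.558, 0.2179, 0.1437]
orientation: [0.0, 0.924, 0.383, 0.001]
wrist_force: [0.8, 0.1, 0.1]
opening: 0.315
gripper_force: 30.0
```

```bash
python3 go.py -45 487.2 -231.4 148 487.2 -231.4 17
```

```text
t 8.5 pos [558.  217.9 143.7] tool-y yaw -44.93 zaxis [ 1.e-03  3.e-04 -1.e+00] open 0.315 F [0.8 0.1 0.1] q1,q6 [0.29 1.07]
turn az 0.0011
shift cm [-36.78  26.77  -0.43]
shift cm [ 0.  -0.  13.1]
```

Emit:
arm_command([
  [[-1.4,1.0,0,0,0,0],[-2.9,2.1,0,0,0,0],[-2.9,2.1,0,0,0,0],[-2.9,2.1,0,0,0,0],[-2.9,2.1,0,0,0,0],[-2.9,2.1,0,0,0,0],[-2.9,2.1,0,0,0,0],[-2.9,2.1,0,0,0,0],[-2.9,2.1,0,0,0,0],[-2.9,2.1,0,0,0,0],[-2.9,2.1,0,0,0,0],[-2.9,2.1,0,0,0,0],[-2.9,2.1,0,0,0,0],[-0.6,0.6,0,0,0,0],[0,0,0,0,0,0],[0,0,2.5,0,0,0],[0,0,2.5,0,0,0],[0,0,0,0,0,0],[0,0,0,0,0,0]],
])

```text
t: 10.4
position: [0.4861, -0.2306, 0.0926]
orientation: [-0.001, 0.924, 0.383, -0.0]
wrist_force: [0.7, -0.1, -0.2]
opening: 0.32
gripper_force: 30.0
```

```bash
python3 go.py -45 487.2 -231.4 16
python3 - <<'E'
from station import robot
import cv2,numpy as np
d=robot.get_image("scene");cv2.imwrite("pics/s1.png",d["image"])
d=robot.get_image("top");cv2.imwrite("pics/t1.png",cv2.resize(d["image"][140:290,170:470],None,fx=2.6,fy=2.6,interpolation=3)); np.savez("t1.npz",**d)
E
```

```text
t 10.4 pos [ 486.1 -230.6   92.6] tool-y yaw -45.0 zaxis [-1.2e-03  9.0e-04 -1.0e+00] open 0.32 F [ 0.7 -0.1 -0.2] q1,q6 [-0.54  0.25]
turn az -0.0001
shift cm [0.02 0.14 7.66]
```

View pics/t1.png

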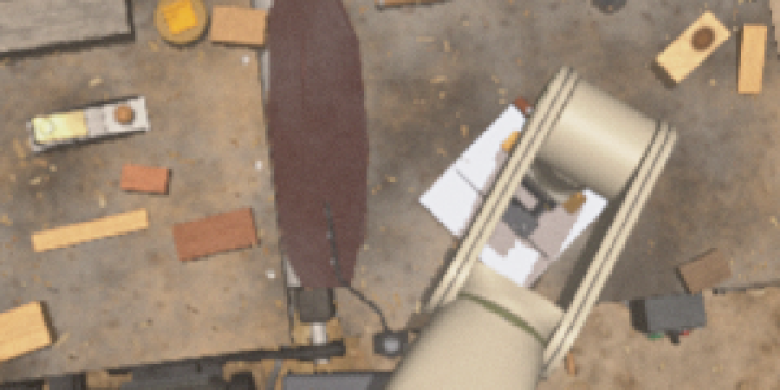

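The batten is held over the short line, with its ends visible at (510,140) and (575,203). Lower and release.

Emit:
arm_command([
  [[0,0.1,2,0,0,0],[0,0,2,0,0,0],[0,0,2,0,0,0],[0,0,1,0,0,0],[0,0,0.4,0,0,0],[0,0,0.3,0,0,0],[0,0,0,0,0,0],[0,0,0,0,0,0]],
])

```text
t: 11.3
position: [0.4877, -0.2328, 0.0166]
orientation: [0.001, 0.924, 0.382, 0.0]
wrist_force: [0.1, 0.4, 0.5]
opening: 0.314
gripper_force: 30.0
```

```bash
python3 go.py -45 487.2 -231.4 15
```

```text
t 11.3 pos [ 487.7 -232.8   16.6] tool-y yaw -45.09 zaxis [ 1.3e-03 -8.0e-04 -1.0e+00] open 0.314 F [0.1 0.4 0.5] q1,q6 [-0.54  0.25]
turn az -0.0016
shift cm [ 0.07 -0.14  0.16]
```

Emit:
arm_command([
  [[0,-0.1,0.1,0,0,0],[0,0,0.1,0,0,0],[0,0,0,0,0,0]],
])

```text
t: 11.6
position: [0.4867, -0.2319, 0.0147]
orientation: [0.0, 0.924, 0.382, 0.0]
wrist_force: [-1.8, 1.5, 7.3]
opening: 0.321
gripper_force: 30.0
```

Emit:
arm_command([
  [[0,0,0,0,0,0],[0,0,0,0,0,0],[0,0,0,0,0,0],[0,0,0,0,0,0],[0,0,-1,0,0,0],[0,0,-2,0,0,0],[0,0,-3,0,0,0],[0,0,-4,0,0,0],[0,0,-3,0,0,-0.1],[0,0,0,0,0,-0.14],[0,0,0,0,0,-0.14],[0,0,0,0,0,-0.14],[0,0,0,0,0,-0.14],[0,0,0,0,0,-0.14],[0,0,0,0,0,-0.14],[0,0,0,0,0,-0.05],[0,0,0,0,0,0],[0,0,0,0,0,0]],
], jaw=0.46)

```text
t: 13.4
position: [0.4864, -0.2318, 0.1441]
orientation: [0.0, 0.633, 0.775, 0.0]
wrist_force: [-0.4, 0.2, -0.2]
opening: 0.46
gripper_force: 0.0
```

```bash
python3 go.py 11.7 419.4 379.5 120
```

```text
t 13.4 pos [ 486.4 -231.8  144.1] tool-y yaw 11.53 zaxis [ 4.e-04 -2.e-04 -1.e+00] open 0.46 F [-0.4  0.2 -0.2] q1,q6 [-0.54 -0.74]
turn az -0.0031
shift cm [61.22  5.83  2.41]
```

Emit:
arm_command([
  [[2,0.2,0,0,0,0],[3.8,0.3,0,0,0,0],[3.8,0.4,0,0,0,0],[3.8,0.4,0,0,0,0],[3.8,0.4,0,0,0,0],[3.8,0.4,0,0,0,0],[3.8,0.4,0,0,0,0],[3.8,0.4,0,0,0,0],[3.8,0.4,0,0,0,0],[3.8,0.4,0,0,0,0],[3.8,0.4,0,0,0,0],[3.8,0.4,0,0,0,0],[3.8,0.4,0,0,0,0],[3.8,0.4,0,0,0,0],[3.8,0.3,0,0,0,0],[3.8,0.3,0,0,0,0],[2.2,0,0,0,0,0],[0,0,0,0,0,0],[0,0,0,0,0,0]],
], jaw=0.65)

```text
t: 15.3
position: [0.4205, 0.3795, 0.1435]
orientation: [0.0, 0.632, 0.775, -0.0]
wrist_force: [0.3, 0.3, 0.2]
opening: 0.653
gripper_force: 0.0
```

```bash
python3 go.py 11.7 419.4 379.5 3
python3 - <<'E'
from station import robot
from m import *
d=robot.get_image("top");np.savez("t2.npz",**d)
A=lambda s,lo=0,hi=19,v=0:(lambda h:(h[...,1]>s)&(h[...,0]<=hi)&(h[...,0]>=lo)&(h[...,2]>v))
for z in (.012,.021): X=blob(d,(325,170,415,262),lambda h:(h[...,1]<30)&(h[...,2]>160),z,"white")
blob(d,(355,185,408,238),A(90,lo=14,hi=24,v=120),.021,"short placed")
cv2.imwrite("pics/t2.png",cv2.resize(d["image"][160:280,320:470],None,fx=5,fy=5,interpolation=3))
E
```

```text
t 15.3 pos [420.5 379.5 143.5] tool-y yaw 11.65 zaxis [-2.e-04 -6.e-04 -1.e+00] open 0.653 F [0.3 0.3 0.2] q1,q6 [0.64 0.44]
turn az -0.001
shift cm [ 0.02 -0.11 14.05]
white rect c [ 455.6 -201.5] mom c [ 455.8 -201.4] size 187.0 194.1 yaw 45.1
white rect c [ 455.1 -200.5] mom c [ 455.2 -200.4] size 185.9 193.1 yaw 45.1
short placed rect c [ 486.1 -230.4] mom c [ 486.2 -230.3] size 27.3 127.3 yaw 45.3
```

View pics/t2.png

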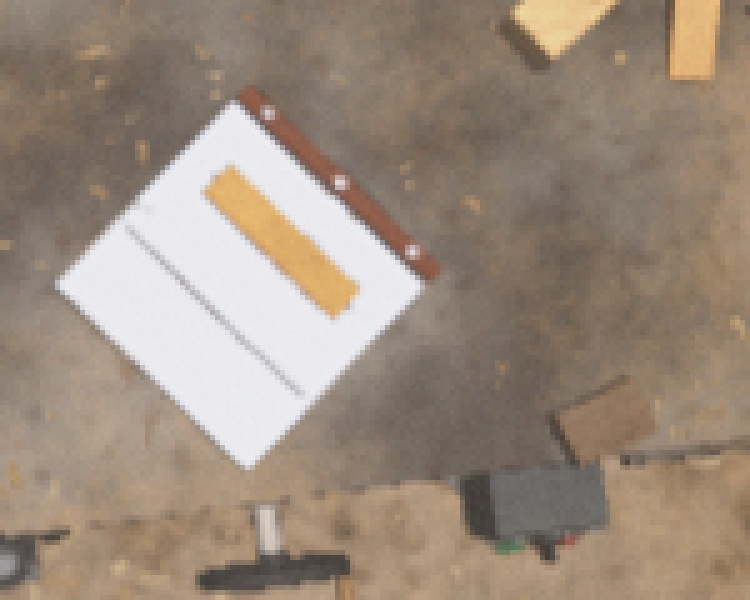

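The short batten lies on its line, running from (218,178) to (346,305) in the crop and measuring within about 2 mm of the target. Now the long one.

Emit:
arm_command([
  [[0,-0.1,3,0,0,0],[0,0,3,0,0,0],[0,0,3,0,0,0],[0,0,2,0,0,0],[0,0,1.5,0,0,0],[0,0,1,0,0,0],[0,0,0.5,0,0,0],[0,0,0,0,0,0],[0,0,0,0,0,0],[0,0,0,0,0,0]],
])

```text
t: 16.35
position: [0.4205, 0.3799, 0.0048]
orientation: [0.0, 0.632, 0.775, 0.001]
wrist_force: [0.3, 0.5, 0.2]
opening: 0.647
gripper_force: 0.0
```

Emit:
arm_command([
  [[0,0,0,0,0,0],[0,0,0,0,0,0],[0,0,0,0,0,0],[0,0,0,0,0,0],[0,0,0,0,0,0],[0,0,0,0,0,0],[0,0,0,0,0,0],[0,0,0,0,0,0],[0,0,0,0,0,0]],
], jaw=0)

```text
t: 17.25
position: [0.4198, 0.3794, 0.0036]
orientation: [-0.0, 0.632, 0.775, 0.0]
wrist_force: [-0.9, 0.9, 0.4]
opening: 0.259
gripper_force: 30.0
```

```bash
python3 go.py -45 420 379.5 150 437.8 -182 150 437.8 -182 15
```

```text
t 17.2 pos [419.8 379.4   3.6] tool-y yaw 11.63 zaxis [ 0.  0. -1.] open 0.259 F [-0.9  0.9  0.4] q1,q6 [0.64 0.44]
turn az 0.9884
shift cm [ 2.000e-02  1.000e-02 -1.464e+01]
shift cm [-38.45  40.96  -0.  ]
shift cm [ 0.   0.  13.5]
```

Emit:
arm_command([
  [[0,0,-0.5,0,0,0],[0,0,-1.5,0,0,0],[0,0,-3,0,0,0],[0,0,-3,0,0,0],[0,0,-3,0,0,0],[0,0,-3,0,0,0],[0,0,0,0,0,0.1],[0,0,0,0,0,0.1],[0,0,0,0,0,0.1],[0,0,0,0,0,0.1],[0,0,0,0,0,0.1],[0,0,0,0,0,0.1],[0,0,0,0,0,0.1],[0,0,0,0,0,0.1],[0,0,0,0,0,0.1],[0,0,0,0,0,0.09],[0,0,0,0,0,0],[-1.2,1.3,0,0,0,0],[-2.4,2.6,0,0,0,0],[-2.4,2.6,0,0,0,0]],
])

```text
t: 19.25
position: [0.4231, 0.2904, 0.1444]
orientation: [-0.0, 0.923, 0.384, 0.0]
wrist_force: [0.9, -0.4, 0.2]
opening: 0.263
gripper_force: 30.0
```

Emit:
arm_command([
  [[-2.4,2.6,0,0,0,0],[-2.4,2.6,0,0,0,0],[-2.4,2.6,0,0,0,0],[-2.4,2.6,0,0,0,0],[-2.4,2.6,0,0,0,0],[-2.4,2.6,0,0,0,0],[-2.4,2.6,0,0,0,0],[-2.4,2.6,0,0,0,0],[-2.4,2.6,0,0,0,0],[-2.4,2.6,0,0,0,0],[-2.4,2.6,0,0,0,0],[-2.4,2.6,0,0,0,0],[-2.4,2.6,0,0,0,0],[-1.0,0.8,0,0,0,0],[0,0,0,0,0,0],[0,0,2.5,0,0,0],[0,0,2.5,0,0,0],[0,0,2,0,0,0],[0,0,0,0,0,0],[0,0,0,0,0,0]],
])

```text
t: 21.25
position: [0.4394, -0.1802, 0.074]
orientation: [-0.0, 0.924, 0.383, -0.0]
wrist_force: [-0.3, -0.6, 0.1]
opening: 0.261
gripper_force: 30.0
```

```bash
python3 go.py -45 437.8 -182 15.5
```

```text
t 21.2 pos [ 439.4 -180.2   74. ] tool-y yaw -44.99 zaxis [-5.e-04  6.e-04 -1.e+00] open 0.261 F [-0.3 -0.6  0.1] q1,q6 [-0.5   0.29]
turn az 0.0002
shift cm [-0.24  0.02  5.85]
```

Emit:
arm_command([
  [[-0.2,0,2,0,0,0],[0,0,2,0,0,0],[0,0,1,0,0,0],[0,0,0.5,0,0,0],[0,0,0.2,0,0,0],[0,0,0.2,0,0,0],[0,0,0,0,0,0],[0,0,0,0,0,0],[0,0,0,0,0,0]],
])

```text
t: 22.15
position: [0.4387, -0.1831, 0.0156]
orientation: [0.001, 0.924, 0.382, 0.001]
wrist_force: [-0.6, 1.0, 6.0]
opening: 0.262
gripper_force: 30.0
```

Emit:
arm_command([
  [[0,0,0,0,0,0],[0,0,0,0,0,0],[0,0,0,0,0,0],[0,0,0,0,0,0],[0,0,-1,0,0,0],[0,0,-2,0,0,0],[0,0,-3,0,0,0],[0,0,-4,0,0,0],[0,0,-3,0,0,-0.1],[0,0,0,0,0,-0.14],[0,0,0,0,0,-0.14],[0,0,0,0,0,-0.14],[0,0,0,0,0,-0.14],[0,0,0,0,0,-0.14],[0,0,0,0,0,-0.14],[0,0,0,0,0,-0.06],[0,0,0,0,0,0],[0,0,0,0,0,0]],
], jaw=0.42)

```text
t: 23.95
position: [0.438, -0.1828, 0.1451]
orientation: [0.0, 0.629, 0.778, 0.0]
wrist_force: [-0.1, 0.5, 0.2]
opening: 0.418
gripper_force: 0.0
```

```bash
python3 go.py 12.5 412 207 120
```

```text
t 23.9 pos [ 438.  -182.8  145.1] tool-y yaw 12.08 zaxis [ 4.e-04 -2.e-04 -1.e+00] open 0.418 F [-0.1  0.5  0.2] q1,q6 [-0.5  -0.71]
turn az -0.0073
shift cm [38.62  5.9   2.51]
```

Emit:
arm_command([
  [[1.9,0.3,0,0,0,-0.007],[3.7,0.5,0,0,0,0],[3.7,0.6,0,0,0,0],[3.7,0.6,0,0,0,0],[3.7,0.6,0,0,0,0],[3.7,0.6,0,0,0,0],[3.7,0.6,0,0,0,0],[3.7,0.6,0,0,0,0],[3.7,0.6,0,0,0,0],[3.7,0.6,0,0,0,0],[3.4,0.4,0,0,0,0],[0,0,0,0,0,0],[0,0,0,0,0,0]],
], jaw=0.85)

```text
t: 25.25
position: [0.4121, 0.2074, 0.1447]
orientation: [0.0, 0.625, 0.781, -0.0]
wrist_force: [0.8, -0.7, 0.4]
opening: 0.851
gripper_force: 0.0
```

```bash
python3 go.py 12.5 412 208.5 8
python3 - <<'E'
from station import robot
from m import *
d=robot.get_image("top");np.savez("t3.npz",**d)
blob(d,(325,170,415,262),lambda h:(h[...,1]<30)&(h[...,2]>160),.012,"white")
A=lambda s,lo=0,hi=19,v=0:(lambda h:(h[...,1]>s)&(h[...,0]<=hi)&(h[...,0]>=lo)&(h[...,2]>v))
blob(d,(355,185,408,238),A(90,lo=14,hi=24,v=120),.021,"short placed")
blob(d,(337,197,388,248),A(60,lo=14,hi=24,v=120),.023,"long placed")
E
```

```text
t 25.2 pos [412.1 207.4 144.7] tool-y yaw 12.66 zaxis [-1.e-04 -4.e-04 -1.e+00] open 0.851 F [ 0.8 -0.7  0.4] q1,q6 [0.36 0.13]
turn az 0.0028
shift cm [1.100e-01 1.000e-02 1.367e+01]
white rect c [ 455.6 -201.5] mom c [ 455.8 -201.3] size 186.9 194.1 yaw 45.1
short placed rect c [ 486.2 -230.1] mom c [ 486.2 -230.2] size 27.4 127.9 yaw 45.4
long placed rect c [ 438.9 -181.4] mom c [ 438.  -181.7] size 24.7 158.5 yaw 44.9
```

Emit:
arm_command([
  [[0.1,0,3,0,0,0],[0,0,3,0,0,0],[0,0,3,0,0,0],[0,0,2,0,0,0],[0,0,1.5,0,0,0],[0,0,1,0,0,0],[0,0,0.2,0,0,0],[0,0,0,0,0,0],[0,0,0,0,0,0]],
])

```text
t: 26.2
position: [0.4131, 0.208, 0.0086]
orientation: [0.0, 0.625, 0.78, 0.001]
wrist_force: [-0.2, -0.1, 0.4]
opening: 0.85
gripper_force: 0.0
```

Emit:
arm_command([
  [[0,0,0,0,0,0],[0,0,0,0,0,0],[0,0,0,0,0,0],[0,0,0,0,0,0],[0,0,0,0,0,0],[0,0,0,0,0,0],[0,0,0,0,0,0],[0,0,0,0,0,0],[0,0,0,0,0,0]],
], jaw=0)

```text
t: 27.1
position: [0.4123, 0.2081, 0.0078]
orientation: [0.0, 0.625, 0.78, 0.0]
wrist_force: [-1.4, 1.0, 3.0]
opening: 0.536
gripper_force: 30.0
```

```bash
python3 go.py 45.1 412 208 170 462 -206 170 462 -206 31
```

```text
t 27.1 pos [412.3 208.1   7.8] tool-y yaw 12.6 zaxis [ 2.e-04  2.e-04 -1.e+00] open 0.536 F [-1.4  1.   3. ] q1,q6 [0.36 0.14]
turn az -0.5672
shift cm [  0.02  -0.03 -16.22]
shift cm [-32.76 -25.8   -0.  ]
shift cm [ 0.   0.  13.9]
```

Emit:
arm_command([
  [[0,0,-0.5,0,0,0],[0,0,-1.5,0,0,0],[0,0,-3,0,0,0],[0,0,-3,0,0,0],[0,0,-3,0,0,0],[0,0,-3,0,0,0],[0,0,0,0,0,-0.1],[0,0,0,0,0,-0.1],[0,0,0,0,0,-0.1],[0,0,0,0,0,-0.1],[0,0,0,0,0,-0.1],[0,0,0,0,0,-0.067],[0,0,0,0,0,0]],
])

```text
t: 28.4
position: [0.4119, 0.2078, 0.1475]
orientation: [-0.0, 0.382, 0.924, -0.0]
wrist_force: [-0.3, 0.2, -0.3]
opening: 0.535
gripper_force: 30.0
```

Emit:
arm_command([
  [[-1.3,-1.1,0,0,0,0],[-2.8,-2.2,0,0,0,0],[-2.8,-2.2,0,0,0,0],[-2.8,-2.2,0,0,0,0],[-2.8,-2.2,0,0,0,0],[-2.8,-2.2,0,0,0,0],[-2.8,-2.2,0,0,0,0],[-2.8,-2.2,0,0,0,0],[-2.8,-2.2,0,0,0,0],[-2.8,-2.2,0,0,0,0],[-2.8,-2.2,0,0,0,0],[-2.8,-2.2,0,0,0,0],[-0.7,-0.5,0,0,0,0],[0,0,0,0,0,0],[0,0,2.5,0,0,0],[0,0,2.5,0,0,0],[0,0,0,0,0,0],[0,0,0,0,0,0]],
])

```text
t: 30.2
position: [0.462, -0.205, 0.0976]
orientation: [-0.001, 0.382, 0.924, 0.0]
wrist_force: [0.4, 0.8, -0.5]
opening: 0.534
gripper_force: 30.0
```

```bash
python3 go.py 45.1 462 -206 31
```

```text
t 30.2 pos [ 462.  -205.    97.6] tool-y yaw 45.12 zaxis [-0.0013  0.001  -1.    ] open 0.534 F [ 0.4  0.8 -0.5] q1,q6 [-0.52 -1.31]
turn az 0.0004
shift cm [-0.07 -0.07  6.66]
```

Emit:
arm_command([
  [[-0.1,-0.1,2,0,0,0],[0,0,2,0,0,0],[0,0,1.3,0,0,0],[0,0,0.7,0,0,0],[0,0,0.4,0,0,0],[0,0,0.2,0,0,0],[0,0,0.1,0,0,0],[0,0,0,0,0,0],[0,0,0,0,0,0]],
])

```text
t: 31.1
position: [0.4627, -0.2079, 0.0311]
orientation: [0.0, 0.382, 0.924, -0.0]
wrist_force: [0.1, 0.4, -0.0]
opening: 0.532
gripper_force: 30.0
```

Emit:
arm_command([
  [[0,0,0,0,0,0],[0,0,0,0,0,0],[0,0,0,0,0,0],[0,0,0,0,0,0],[0,0,0,0,0,0],[0,0,-1,0,0,0],[0,0,-2,0,0,0],[0,0,-3,0,0,0],[0,0,-3,0,0,0],[0,0,-3,0,0,0.1],[0,0,0,0,0,0.1],[0,0,0,0,0,0.1],[0,0,0,0,0,0.1],[0,0,0,0,0,0.1],[0,0,0,0,0,0.1],[0,0,0,0,0,0],[0,0,0,0,0,0]],
], jaw=0.75)

```text
t: 32.8
position: [0.4624, -0.2078, 0.1512]
orientation: [0.0, 0.637, 0.771, 0.0]
wrist_force: [-0.7, -0.8, -0.2]
opening: 0.747
gripper_force: 0.0
```

```bash
python3 go.py 10.8 565 385 155
```

```text
t 32.8 pos [ 462.4 -207.8  151.2] tool-y yaw 10.89 zaxis [ 5.e-04 -3.e-04 -1.e+00] open 0.747 F [-0.7 -0.8 -0.2] q1,q6 [-0.52 -0.71]
turn az 0.0015
shift cm [56.31 21.18 -0.38]
```

Emit:
arm_command([
  [[1.8,0.7,0,0,0,0],[3.5,1.3,0,0,0,0],[3.5,1.3,0,0,0,0],[3.5,1.3,0,0,0,0],[3.5,1.3,0,0,0,0],[3.5,1.3,0,0,0,0],[3.5,1.3,0,0,0,0],[3.5,1.3,0,0,0,0],[3.5,1.3,0,0,0,0],[3.5,1.3,0,0,0,0],[3.5,1.3,0,0,0,0],[3.5,1.3,0,0,0,0],[3.5,1.3,0,0,0,0],[3.5,1.3,0,0,0,0],[3.5,1.3,0,0,0,0],[3.5,1.3,0,0,0,0],[2,1,0,0,0,0],[0,0,0,0,0,0],[0,0,0,0,0,0]],
], jaw=0.92)

```text
t: 34.7
position: [0.5657, 0.3849, 0.1503]
orientation: [0.0, 0.637, 0.771, -0.0]
wrist_force: [0.3, 0.3, 0.4]
opening: 0.917
gripper_force: 0.0
```

```bash
python3 go.py 10.8 565 385 6
python3 - <<'E'
from station import robot
from m import *
d=robot.get_image("top");np.savez("t4.npz",**d)
A=lambda s,lo=0,hi=19,v=0:(lambda h:(h[...,1]>s)&(h[...,0]<=hi)&(h[...,0]>=lo)&(h[...,2]>v))
blob(d,(345,190,396,245),A(95,hi=12),.050,"block placed")
a=cv2.resize(d["image"][160:260,320:420],None,fx=4,fy=4,interpolation=3)
b=cv2.resize(d["image"][140:240,170:270],None,fx=4,fy=4,interpolation=3)
cv2.imwrite("pics/t4.png",np.hstack([a,b]))
E
```

```text
t 34.7 pos [565.7 384.9 150.3] tool-y yaw 10.87 zaxis [-6.e-04 -7.e-04 -1.e+00] open 0.917 F [0.3 0.3 0.4] q1,q6 [0.52 0.33]
turn az 0.0012
shift cm [ 0.02 -0.07 14.43]
block placed rect c [ 461.6 -207.7] mom c [ 461.8 -207.2] size 49.6 106.4 yaw 135.1
```

View pics/t4.png

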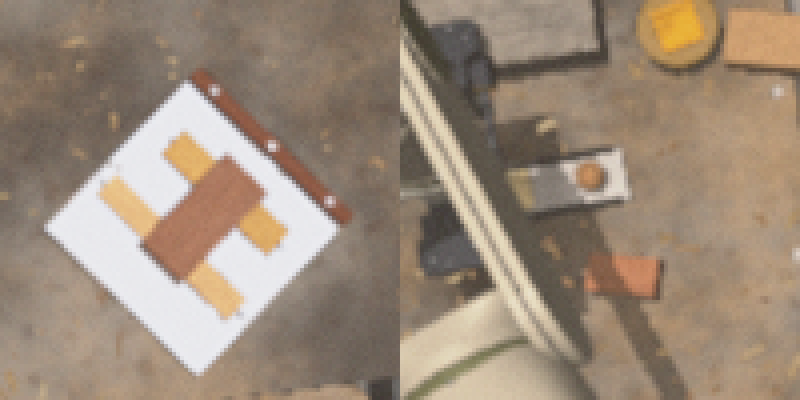

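The block lies square across both battens, centred at about (205,218) in the left crop and measured within 2 mm of the board's middle. Now grip the plane.

Emit:
arm_command([
  [[0,-0.1,3,0,0,0],[0,0,3,0,0,0],[0,0,3,0,0,0],[0,0,2,0,0,0],[0,0,1.5,0,0,0],[0,0,1,0,0,0],[0,0,0.8,0,0,0],[0,0,0,0,0,0],[0,0,0,0,0,0]],
])

```text
t: 35.65
position: [0.5656, 0.3849, 0.0086]
orientation: [0.0, 0.638, 0.77, 0.001]
wrist_force: [0.7, 0.7, 0.2]
opening: 0.92
gripper_force: 0.0
```

Emit:
arm_command([
  [[0,0,0,0,0,0],[0,0,0,0,0,0],[0,0,0,0,0,0],[0,0,0,0,0,0],[0,0,0,0,0,0],[0,0,0,0,0,0],[0,0,0,0,0,0],[0,0,0,0,0,0],[0,0,0,0,0,0]],
], jaw=0)

```text
t: 36.55
position: [0.5654, 0.3848, 0.0079]
orientation: [0.0, 0.638, 0.77, 0.0]
wrist_force: [4.4, 1.1, 0.1]
opening: 0.545
gripper_force: 30.0
```

Emit:
arm_command([
  [[0,0,-0.3,0,0,0],[0,0,-1,0,0,0],[0,0,-2,0,0,0],[0,0,-3,0,0,0],[0,0,-3,0,0,0],[0,0,-3,0,0,0],[0,0,-2.7,0,0,0],[0,0,0,0,0,0],[0,0,0,0,0,0]],
])

```text
t: 37.45
position: [0.5647, 0.3846, 0.1572]
orientation: [-0.0, 0.638, 0.77, -0.0]
wrist_force: [0.2, 0.6, -9.5]
opening: 0.548
gripper_force: 29.9
```

```bash
python3 go.py 45.1 461.8 -206.8 155
python3 - <<'E'
from station import robot
import cv2
d=robot.get_image("scene")
cv2.imwrite("pics/s5.png",cv2.resize(d["image"][100:320,60:330],None,fx=2.6,fy=2.6,interpolation=3))
E
```

```text
t 37.5 pos [564.7 384.6 157.2] tool-y yaw 10.72 zaxis [-2.e-04 -1.e-04 -1.e+00] open 0.548 F [ 0.2  0.6 -9.5] q1,q6 [0.52 0.34]
turn az -0.6001
shift cm [-34.46 -49.16   0.22]
```

View pics/s5.png

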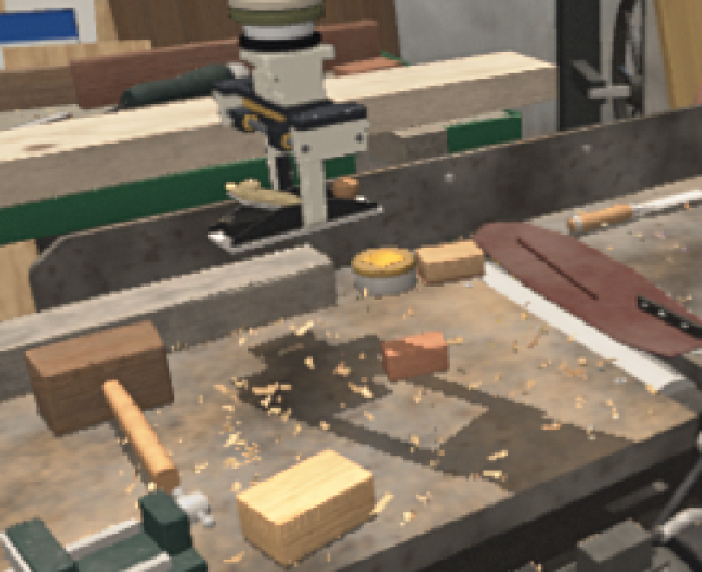

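The plane is held level near (300,210), gripped at mid-length. Carry it over.

Emit:
arm_command([
  [[0,0,0,0,0,-0.05],[0,0,0,0,0,-0.1],[0,0,0,0,0,-0.1],[0,0,0,0,0,-0.1],[0,0,0,0,0,-0.1],[0,0,0,0,0,-0.1],[0,0,0,0,0,-0.05],[-0.5,-0.8,0,0,0,0],[-1.4,-1.9,0,0,0,0],[-1.9,-2.7,0,0,0,0],[-1.9,-2.7,0,0,0,0],[-1.9,-2.7,0,0,0,0],[-1.9,-2.7,0,0,0,0],[-1.9,-2.7,0,0,0,0],[-1.9,-2.7,0,0,0,0],[-1.9,-2.7,0,0,0,0],[-1.9,-2.7,0,0,0,0],[-1.9,-2.7,0,0,0,0],[-1.9,-2.7,0,0,0,0],[-1.9,-2.7,0,0,0,0]],
])

```text
t: 39.5
position: [0.4958, -0.0072, 0.156]
orientation: [-0.001, 0.383, 0.924, -0.0]
wrist_force: [0.0, -0.1, -7.8]
opening: 0.548
gripper_force: 29.9
```

Emit:
arm_command([
  [[-1.9,-2.7,0,0,0,0],[-1.9,-2.7,0,0,0,0],[-1.9,-2.7,0,0,0,0],[-1.9,-2.7,0,0,0,0],[-1.4,-1.9,0,0,0,0],[0,0,0,0,0,0],[0,0,0,0,0,0],[0,0,0,0,0,0]],
])

```text
t: 40.3
position: [0.4711, -0.1584, 0.1567]
orientation: [-0.001, 0.382, 0.924, 0.0]
wrist_force: [-0.5, -0.9, -8.0]
opening: 0.548
gripper_force: 29.9
```

```bash
python3 go.py 45.1 461.8 -206.8 59
```

```text
t 40.3 pos [ 471.1 -158.4  156.7] tool-y yaw 45.06 zaxis [-0.0013  0.001  -1.    ] open 0.548 F [-0.5 -0.9 -8. ] q1,q6 [-0.43 -1.21]
turn az -0.0007
shift cm [-2.75 -4.09  9.77]
```

Emit:
arm_command([
  [[-0.7,-1.0,0,0,0,0],[-1.4,-2.1,0,0,0,0],[-0.7,-1,1,0,0,0],[0,0,2.5,0,0,0],[0,0,2.5,0,0,0],[0,0,1.5,0,0,0],[0,0,1,0,0,0],[0,0,0.5,0,0,0],[0,0,0,0,0,0],[0,0,0,0,0,0]],
])

```text
t: 41.3
position: [0.4635, -0.2084, 0.0686]
orientation: [0.001, 0.382, 0.924, -0.0]
wrist_force: [0.7, 0.4, -8.1]
opening: 0.545
gripper_force: 29.9
```

```bash
python3 go.py 45.1 461.8 -206.8 58.5
```

```text
t 41.3 pos [ 463.5 -208.4   68.6] tool-y yaw 45.1 zaxis [ 1.4e-03 -8.0e-04 -1.0e+00] open 0.545 F [ 0.7  0.4 -8.1] q1,q6 [-0.52 -1.31]
turn az 0.0001
shift cm [ 0.23 -0.01  1.01]
```

Emit:
arm_command([
  [[0.1,0,0.4,0,0,0],[0,0,0.3,0,0,0],[0,0,0.2,0,0,0],[0,0,0.1,0,0,0],[0,0,0,0,0,0],[0,0,0,0,0,0]],
])

```text
t: 41.9
position: [0.4623, -0.2076, 0.0584]
orientation: [0.0, 0.382, 0.924, -0.0]
wrist_force: [-3.2, 0.5, 3.4]
opening: 0.545
gripper_force: 30.0
```

```bash
python3 go.py 45.1 461.8 -206.8 58
```

```text
t 41.9 pos [ 462.3 -207.6   58.4] tool-y yaw 45.09 zaxis [ 7.e-04 -6.e-04 -1.e+00] open 0.545 F [-3.2  0.5  3.4] q1,q6 [-0.52 -1.31]
turn az -0.0001
shift cm [0.1  0.02 0.04]
```

In contact. Release, rise, and move clear for a check.

Emit:
arm_command([
  [[0,0,0,0,0,0],[0,0,0,0,0,0],[0,0,0,0,0,0],[0,0,0,0,0,0],[0,0,0,0,0,0],[0,0,-1,0,0,0],[0,0,-2,0,0,0],[0,0,-3,0,0,0],[0,0,-3,0,0,0],[0,0,-3,0,0,0],[1,2,0,0,0,0],[2,3,0,0,0,0],[2,3,0,0,0,0],[2,3,0,0,0,0],[2,3,0,0,0,0],[2,3,0,0,0,0],[2,3,0,0,0,0],[2,3,0,0,0,0],[2,3,0,0,0,0],[2,3,0,0,0,0]],
], jaw=0.8)

```text
t: 43.9
position: [0.5324, 0.1338, 0.1786]
orientation: [0.0, 0.382, 0.924, 0.0]
wrist_force: [1.0, -0.3, 0.1]
opening: 0.8
gripper_force: 0.0
```

Run:
```python
from station import robot
from m import *
d=robot.get_image("top");np.savez("t6.npz",**d)
s=robot.get_image("scene")
a=cv2.resize(d["image"][170:260,325:415],(400,400),interpolation=3)
b=cv2.resize(s["image"][150:240,310:430],(400,300),interpolation=3)
b=cv2.copyMakeBorder(b,0,100,0,0,0)
cv2.imwrite("pics/t6.png",np.hstack([a,b]))
A=lambda s,lo=0,hi=19,v=0:(lambda h:(h[...,1]>s)&(h[...,0]<=hi)&(h[...,0]>=lo)&(h[...,2]>v))
o=dict(np.load("top0.npz"))
for n,q in(("0",o),("1",d)):
    blob(q,(212,200,240,218),A(95),.030,"small"+n); blob(q,(428,234,456,252),A(70),.025,"dark"+n)
```

```text
small0 rect c [487.5 302.6] mom c [487.6 302.7] size 38.1 66.3 yaw 83.7
dark0 rect c [ 365.9 -466.1] mom c [ 360.9 -460.9] size 54.3 95.2 yaw 123.0
small1 rect c [489.6 320.5] mom c [488.9 321.8] size 29.8 36.9 yaw 173.8
dark1 rect c [ 365.2 -463.3] mom c [ 360.8 -460.2] size 56.6 91.4 yaw 122.1
```

View pics/t6.png

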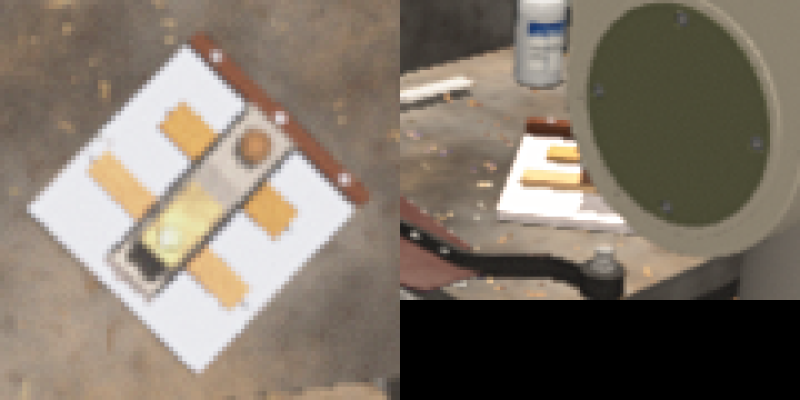

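The plane stands on its sole along the block, with toe corners at (251,103) and (300,150), heel corners at (108,252) and (152,300), and the knob at (253,146). The small block is only hidden by the arm; picture t4 showed it unmoved. A quick numeric check before handing in.

Run:
```python
from m import *
d=dict(np.load("t6.npz"));f=90/400
px=lambda a:[[325+(u+.5)*f-.5,170+(v+.5)*f-.5] for u,v in a]
c=plane(d,px([(251,103),(300,150),(108,252),(152,300)]),.056)[:,:2]*1000
t,h=c[:2].mean(0),c[2:].mean(0);print("centre",c.mean(0),"len",np.linalg.norm(t-h),"yaw",np.degrees(np.arctan2(*(h-t)[::-1])))
k=plane(d,px([(253,146)]),.087)[0,:2]*1000;print("from knob",k+55*(h-t)/np.linalg.norm(h-t))
```

```text
centre [ 459.02269563 -206.2089483 ] len 163.69597612638947 yaw 135.04713672519148
from knob [ 459.89866518 -202.9362059 ]
```

```bash
python3 -c "
from station import robot
print(robot.close_job())"
```

```text
the job is handed in; nothing more can be done
None
```

The job is handed in at about 44 s of the 120 s allowed: both battens are on their lines, the block lies square across them, and the plane stands on top, all measured within about 5 mm of target; the hand-in call returned no verdict, I never touched the bystanders, and the sanding block's position was not re-measured.

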